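# Key and fit the drive gear of a worktop mill

### The arm

A 7-joint arm with a two-finger parallel gripper is mounted at the origin on a cart in front of the work surface, level with it; the furniture and walls round the work are solid. World frame = base frame: x ahead of the robot, y to its left, z up, the work surface at z = 0. Lengths are in m, angles in rad, forces in N, time in s.
With the tool pointing down it reaches from about 0.35 to 0.9 m from the base axis. Payload 8.1 kg.
Tool frame: the origin (TCP) lies between the finger pads; the fingertips stand 8 mm ahead of it and the grasp point (between the pads) lies 11 mm behind it; z points along the fingers, y is the line along which they close (so a half turn about z gives the same grasp; the last joint's range is limited). The gripper opens to 85 mm and grips with 20 to 120 N. Pads are 22 mm wide; open, the fingers measure 114 mm over their backs; the gripper's body (76 mm by 85 mm) begins 54 mm behind the grasp point. The pads swing forward as they close: fully open they stand 13 mm farther back than shut.
Start: joints at [1.006, 0.434, 0.025, 1.573, -0.012, 1.134, -0.075], TCP at [0.278, -0.56, 0.239] pointing down, gripper open.
Joint ranges: [-2.62, 2.62], [-0.44, 2.09], [-1.27, 1.32], [0.08, 2.57], [-1.32, 4.46], [0.12, 2], [-2.74, 2.74]. Speed limits (rad/s): [2.22, 2.22, 3.01, 3.01, 3.14, 3.14, 3.14].

### API

Orientations are given as [roll, pitch, yaw] about the fixed x, y, z axes, in that order (R = Rz(yaw) Ry(pitch) Rx(roll)).
In Python, from workcell import env, vision gives the robot as it stands.
- The arm moves only by the tool jog_arm, never from a script. Its argument "increments" is one flat list of numbers, 4 for each row, row after row: the shift along the tool's x, y, z in cm, then the turn about the tool's z in degrees. A call has 1 to 20 rows; each row shifts and turns the commanded pose from where the row before left it, along the tool's axes as they then stand; what a row does not reach is not made up. A row lasts 1/12 s, in which the tool goes at most 41.7 mm and 7.16 degrees, less where a joint would pass 70% of its speed; a pose out of reach is approached as far as the arm can. A call with a gripper value outside its range is refused whole. "claw" is the closure, from -1 (fully open) to 1 (shut), set as the call begins (left out, the last holds). The fingers move at their own pace and stop on an object; the grip force is fixed at half the most. Time passes only in rows, so rows that do not move let the fingers close. It gives the time, the measured TCP pose, the force, the opening and the grip force at its end, in the units of the state.
- env.get_state(): the state, without advancing time (a new reading comes with each control period).
- vision.capture(name): name is "scene" or "top"; returns a dict with "pixels" (384x512x3 uint8, blue, green, red), "z_map" (384x512 float32, m along the optical axis (not along the pixel's ray), 0 where there is no reading), "fx", "fy", "cx", "cy" (pixels), "k1" (the pictures are not rectified: a ray, as slopes to the right and down, at radius r is drawn at 1 + k1 r^2 times it, then the intrinsics apply), "R" (3x3) and "t" (3): a world point X has camera coordinates R X + t. Camera axes: x right, y down, z forward; pixel columns grow to the right and rows downward; lengths in m; the calibration is good to about 2 mm. A picture is of the moment at which its call begins.
- env.hand_in(): hands the job in; it is judged then, once.
Trained networks look in a picture, given as the dict that the camera call returned (one of the last four; its "shot" number tells which), for a name from the list of things; names that differ only in an ending like _2 or _b are one class to them, and where a whole thing is asked for, a point or a joint stands for the part that bears it (a point fixed in the world has none). Each returns a list of dicts, best first, with "p" (0 to 1); they miss things now and then, are a little off and sometimes report something else, mostly with a low value. They report only what shows in the picture. A call takes as long as a camera call. They do not tell look-alikes from the thing itself.
- vision.search_frame(picture, name): "rect" ([left, top, right, bottom] in pixels, round what is visible of it).
- vision.masks_of(picture, name): "region" (384x512 bool, what is visible of it) and "rect" ([left, top, right, bottom] in pixels, round what is visible of it).
- vision.spot_point(picture, name): "point" ([row, column] in pixels: a listed point, or the origin of a listed thing).
The state is a dict: "time": time; "qpos": joint angles; "joint_vel": joint speeds; "tau": joint torques, N m; "position": TCP position; "orientation": TCP orientation; "ft_force": force on the tool from outside, world axes, zero at the start; "wrist_torque": the same for the moment, N m; "gripper_width": finger opening in m; "grasp_force": force on a finger pad.
Only numpy, scipy, OpenCV 4.12 (cv2) and the standard library are available. Lean on these libraries where they do the work, as an engineer would, in place of code of your own. Each camera call takes 0.05 s, during which the arm holds its last target. There are 200 camera calls.

### The job

Put the mill's drive together: drop the loose steel key upright into the slot of the spindle on the white mill base, then slide the toothed hub, teeth down, over spindle and key with its keyway on the key and push it down, sealing ring and all, until it is fully home. Feel your way in gently, never forcing anything, and leave the other things where they stand.

Things in the scene. Friction and masses are not known exactly. Their poses are not given: they have to be found in the camera images.
- mill_base: Drive base of a kitchen mill, fixed to the worktop: a white rounded box 150 (x) x 120 (y) x 45 mm high. Its own -x side is the front, with a grey dial. Origin on the worktop under its centre, z up. In its middle stands a steel spindle: a dark collar 48 mm across, flat top 65 mm above the worktop, and out of it a shaft 24 mm across, top at 80 mm.
- spindle_axis (a point): Point on the spindle's axis level with the collar's top, 65 mm above the worktop; axes as the base's (it does not turn with the spindle). The spindle turns stiffly (0.35 N m), so it does not line itself up. Nothing may be forced: at most 30 N between key and base or key and hub, 40 N between hub and base.
- slot_mean (a point): Middle of where the spindle's slot would be if it faced the base's front exactly: 11.5 mm off the axis, 65 mm high. The true slot lies up to 1.0 rad to either side round the axis, and its angle is NOT reported: look, or probe with the key. Slot: 10.4 mm wide, 5 to 18 mm off the axis, floor at 48 mm; above the collar it is open outward, in the collar a closed pocket 17 mm deep.
- ring_home (a point): Centre of the top of the black rubber sealing ring round the collar (49 to 62 mm across) as it starts, 71 mm above the worktop. The hub pushes the ring 6 mm down, level with the collar's top, against a steady drag of about 7 N; it stays where it is pushed. This point does not move with it.
- key_center (a point): Centre of the loose steel key, an upright bar 11 (its x) x 8 (its y) x 46 mm (z), ends tapered 1.5 mm, 30 g. It starts upright in a wooden stand (60 x 50 x 20 mm, key centre 29 mm up). Seated, its 11 mm side lies radially, 11.5 mm off the axis, centre 71 mm above the worktop; its top 12 mm stay clear of the shaft, free for fingers. Slack in the slot 1.2 mm to either side.
- hub_center (a point): Centre of the loose metal hub, 36 mm high: toothed rim 70 mm across, 10 mm high, below; round boss 50 mm across above, to grip. 0.2 to 0.3 kg, flat on the worktop at first. Site 18 mm above its underside, z up. Bore 26.4 mm, right through. Site 83 mm above the worktop when fully home on the collar, 89 mm when only resting on the raised ring, 112 mm on top of the key.
- hub_keyway (a point): Middle of the mouth of the hub's only keyway, at its underside, 16.5 mm from the hub's axis along the hub's own +x. The keyway is 10.8 mm wide, reaches 20 mm from the axis and runs right through; bore and keyway are flared by 1.5 mm at the underside.
- glass_jar: Bystander, leave alone: small clear jar with a green lid, 55 x 55 x 70 mm; origin under its centre.
- salt_shaker: Bystander, leave alone: glass shaker with a grey top, 37 mm across, 69 mm high; origin under its centre.
- onion: Bystander, leave alone: red onion, 55 x 55 x 65 mm; origin under its centre.
- honey_jar: Bystander, leave alone: jar with a red lid, 55 x 59 x 85 mm; origin under its centre.
- pepper_shaker: Bystander, leave alone: glass shaker with a dark top, 37 mm across, 69 mm high; origin under its centre.
- spoon: Bystander, leave alone: teaspoon with a red handle, 132 mm long, lying flat; origin under its centre.
- small_bowl: Bystander, leave alone: white bowl 114 mm across, 51 mm high; origin under its centre.
There are look-alikes about, which are no part of the job. What is shaped like the part that bears hub_center but purple is not meant.

How it is judged:
On the way, in this order (a step that is already met when the one before it is completed fails the run):
1. the key stands on the floor of the spindle's slot while the hub is still elsewhere (z of key_center in the frame of mill_base below 0.0735 m and horizontal distance between key_center and spindle_axis below 0.015 m and angle between key_center's own z axis and vertical below 0.12 rad and horizontal distance between hub_center and spindle_axis above 0.08 m), for 0.2 s.
2. the hub has gone down over the key and is pushed fully home (z of key_center in the frame of mill_base below 0.0735 m and horizontal distance between key_center and spindle_axis below 0.015 m and angle between key_center's own z axis and vertical below 0.12 rad and z of hub_center in the frame of mill_base below 0.085 m and horizontal distance between hub_center and spindle_axis below 0.003 m and angle between hub_center's own z axis and vertical below 0.06 rad), for 0.2 s.
At the end, for the whole second after the job is handed in: The key stands in the spindle's slot (centre at most 73.5 mm above the worktop and within 15 mm of the axis, leaning under 0.12 rad), and the hub is fully home over it: its centre at most 85 mm above the worktop, within 3 mm of the axis, tilted under 0.06 rad, teeth down (all of step 2); the robot touches nothing.
It fails at once if the key is forced: over 30 N between key and mill base (contact force between key and mill_base above 30 N).
It fails at once if the hub is forced: over 40 N on the mill base or 30 N on the key (contact force between hub and mill_base above 40 N or contact force between hub and key above 30 N).
It fails at once if one of the other things is moved by more than 30 mm (distance of any of glass_jar, salt_shaker, onion, honey_jar, pepper_shaker, spoon, small_bowl from where it was at the start of the episode above 0.03 m).
It also fails if it takes over 72 s, if anything falls off the work surface, if the arm or the gripper's body presses on something with over 40 N, if the wrist force passes 120 N, or if a joint passes its speed limit or range.

## Working session

There is one attempt and no reset: what is moved stays moved. The work goes in short steps, Python scripts to look and compute and a tool call to move; the robot and the scene stay as the last step left them, time stands still between calls to the robot, and variables do not carry over. Pictures are saved under pics/ and viewed, at most 10 in all, crops included, and the job is handed in when it is done.

Besides the shell and the picture viewer there is one more tool, called after "Emit:" as name(argument=value, ...), one argument or row to a line, values as JSON. jog_arm: Moves the arm, as the interface text tells. Its arguments: {"type":"object","properties":{"increments":{"type":"array"},"claw":{"type":"number"}},"required":["increments"]}

```bash
mkdir -p pics
cat > h.py <<'E'
import numpy as np, cv2
from workcell import env, vision
def ray(p,r,c):
    u=np.array([(c-p['cx'])/p['fx'],(r-p['cy'])/p['fy']]);d=u.copy()
    for _ in range(20): d=u/(1+p['k1']*(d@d))
    return np.array([d[0],d[1],1.])
def at_depth(p,r,c):
    r0,c0=int(round(r)),int(round(c)); z=p['z_map'][max(r0-1,0):r0+2,max(c0-1,0):c0+2]; z=np.median(z[z>0]) if (z>0).any() else np.nan
    return p['R'].T@(ray(p,r,c)*z-p['t'])
def at_z(p,r,c,h):
    o=-p['R'].T@p['t']; d=p['R'].T@ray(p,r,c); return o+d*(h-o[2])/d[2]
def proj(p,X):
    q=p['R']@np.array(X)+p['t']; d=q[:2]/q[2]; d=d*(1+p['k1']*(d@d)); return d[1]*p['fy']+p['cy'],d[0]*p['fx']+p['cx']
def cloud(p):
    rr,cc=np.mgrid[0:384,0:512]; pts=np.stack([cc.ravel(),rr.ravel()],1).astype(np.float64)
    u=np.stack([(pts[:,0]-p['cx'])/p['fx'],(pts[:,1]-p['cy'])/p['fy']],1);d=u.copy()
    for _ in range(20): d=u/(1+p['k1']*(d**2).sum(1,keepdims=True))
    z=p['z_map'].ravel()[:,None]
    return ((np.hstack([d,np.ones_like(z)])*z-p['t'])@p['R']).reshape(384,512,3)
E
python3 - <<'E'
from h import *
np.set_printoptions(precision=4,suppress=True)
ims=[]
for n in ['top','scene']:
    p=vision.capture(n); ims.append(p['pixels'].copy())
    print(n,p['fx'],p['k1'],'cam',-p['R'].T@p['t'])
    for k in ['mill_base','spindle_axis','slot_mean','ring_home','key_center','hub_center','hub_keyway']:
        for d in vision.spot_point(p,k)[:3]:
            print(k,round(d['p'],2),np.array(d['point']),at_depth(p,*d['point']))
    cv2.imwrite(f'pics/{n}0.png',p['pixels'])
print(env.get_state())
cv2.imwrite('pics/both.png',cv2.resize(np.hstack(ims),(1024,384))[:, :])
E
```

```text
top 356.6917416970833 0.01031367757955707 cam [0.3792 0.0327 1.0443]
mill_base 0.9 [175.1 256.7] [0.5674 0.0148 0.0667]
spindle_axis 0.81 [170.1 254.6] [0.5787 0.0208 0.0808]
slot_mean 0.85 [172.4 258.1] [0.5729 0.0111 0.0779]
ring_home 0.71 [169.6 253.9] [0.5801 0.0227 0.081 ]
key_center 0.61 [218.9 158. ] [0.4493 0.293  0.0325]
key_center 0.51 [138.  328.8] [ 0.6684 -0.1865  0.0856]
hub_center 0.96 [214.2 353.9] [ 0.4604 -0.2652  0.0237]
hub_center 0.84 [175.9 328.5] [ 0.5769 -0.2006  0.0018]
hub_center 0.83 [204.7 307.8] [ 0.491  -0.1367 -0.0004]
hub_keyway 0.96 [238.2 307.9] [ 0.3925 -0.1285  0.0362]
hub_keyway 0.9 [183.1 328.6] [ 0.5489 -0.1919  0.0387]
hub_keyway 0.76 [198.8 307.4] [ 0.5043 -0.1304  0.0343]
scene 391.3733001655492 -0.005268867562170425 cam [0.0003 0.6713 0.6862]
mill_base 0.92 [201.6 233.3] [0.5501 0.0654 0.044 ]
spindle_axis 0.89 [184.7 233.9] [0.5782 0.0306 0.0671]
spindle_axis 0.7 [181.3 233.4] [0.5796 0.0308 0.0778]
slot_mean 0.69 [182.8 239. ] [0.5705 0.0184 0.0703]
ring_home 0.79 [182.7 234.6] [0.5773 0.0287 0.0731]
key_center 0.61 [277.4 199.4] [0.4425 0
[... 231 characters left out ...]
36]
hub_keyway 0.89 [190.  289.7] [ 0.4834 -0.1032  0.0191]
hub_keyway 0.84 [170.6 287.5] [ 0.549  -0.1858  0.016 ]
hub_keyway 0.81 [177.  326.2] [ 0.4396 -0.235   0.0149]
{'time': 0.8, 'qpos': array([ 1.0064,  0.4345,  0.025 ,  1.5732, -0.0116,  1.134 , -0.0751]), 'joint_vel': array([ 0.0008,  0.0005, -0.0016, -0.0005,  0.001 , -0.    , -0.0003]), 'tau': array([ -0.001 , -67.0212,   1.0237, -31.6552,   0.0155,   0.0024,
         0.    ]), 'position': array([ 0.2784, -0.5595,  0.2393]), 'orientation': array([ 3.1416, -0.    ,  0.4617]), 'ft_force': array([ 0.1806, -0.3334,  0.2839]), 'wrist_torque': array([-0.0209, -0.0109,  0.0596]), 'grasp_force': 0.0, 'gripper_width': 0.08540307227029252}
```

View pics/top0.png

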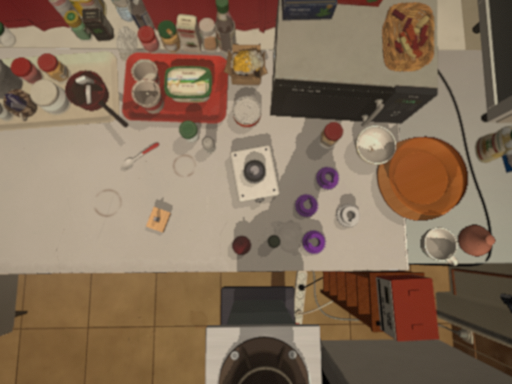

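View pics/scene0.png

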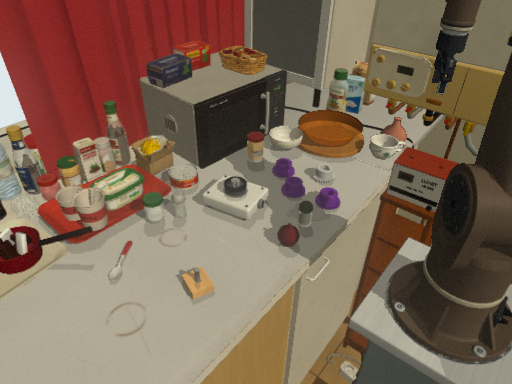

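```bash
cat > m.py <<'E'
from h import *
np.set_printoptions(precision=4,suppress=True)
p=vision.capture('top'); C=cloud(p); 
def seg(c,r,lo,hi):
    m=(np.hypot(C[...,0]-c[0],C[...,1]-c[1])<r)&(C[...,2]>lo)&(C[...,2]<hi)&(p['z_map']>0)
    return m,C[m]
for nm,c,r,lo,hi in [('base',(.575,.02),.11,.035,.055),('spin',(.578,.02),.045,.06,.075),('shaft',(.578,.02),.04,.075,.095),('stand',(.449,.293),.05,.012,.026),('key',(.449,.293),.04,.04,.06),('hubrim',(.46,-.255),.06,.005,.02),('hubboss',(.46,-.255),.05,.028,.045)]:
    m,P=seg(c,r,lo,hi)
    if len(P)<3: print(nm,len(P)); continue
    R=cv2.minAreaRect((P[:,:2]*1000).astype(np.float32)); print(nm,len(P),'med',np.median(P,0),'rect',np.array(R[0]),np.array(R[1]),R[2])
cr=[]
for (r,c,s) in [(172,255,34),(218,158,20),(214,348,20)]:
    cr.append(cv2.resize(p['pixels'][r-s:r+s,c-s:c+s],(400,400),interpolation=cv2.INTER_CUBIC))
    if len(cr)==3: pass
q=vision.capture('scene')
for (r,c,s) in [(195,237,36),(280,198,24),(172,324,16)]:
    cr.append(cv2.resize(q['pixels'][r-s:r+s,c-s:c+s],(400,400),interpolation=cv2.INTER_CUBIC))
im=np.vstack([np.hstack(cr[:3]),np.hstack(cr[3:])]); cv2.imwrite('pics/crops.png',cv2.resize(im,(798,532),interpolation=cv2.INTER_AREA))
E
python3 m.py
```

```text
base 1778 med [0.5692 0.0217 0.0444] rect [574.4687  19.9116] [161.7634 119.9397] 10.493878364562988
spin 321 med [0.5794 0.0196 0.0684] rect [579.8208  20.8028] [58.7062 60.5942] 89.81587219238281
shaft 53 med [0.5814 0.0197 0.0805] rect [573.7001  23.2529] [26.0883 35.6244] 62.82869338989258
stand 360 med [0.4483 0.2943 0.0207] rect [449.4554 296.4617] [51.3499 59.7471] 69.96354675292969
key 15 med [0.4483 0.2939 0.0522] rect [449.0779 294.9313] [7.5276 8.4179] 89.33270263671875
hubrim 180 med [ 0.4533 -0.241   0.0108] rect [ 452.1974 -248.3096] [78.4823 84.9635] 52.11906051635742
hubboss 186 med [ 0.4598 -0.2533  0.0363] rect [ 459.1176 -252.3426] [48.0364 49.2811] 41.07048416137695
```

View pics/crops.png

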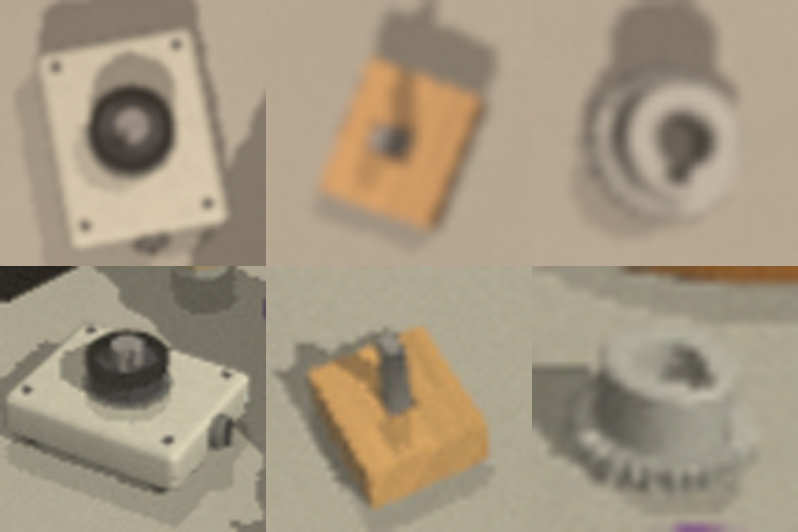

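```bash
cat > m2.py <<'E'
from h import *
np.set_printoptions(precision=4,suppress=True,linewidth=200)
tiles=[]
spots=dict(spin=((.580,.021),.080,.035),key=((.449,.295),.052,.035),hub=((.4595,-.2525),.036,.045))
for n in ['top','scene']:
    ps=[vision.capture(n) for _ in range(4)]
    p=dict(ps[0]); px=np.mean([a['pixels'].astype(np.float32) for a in ps],0)
    p['z_map']=np.median([a['z_map'] for a in ps],0).astype(np.float32); H=cloud(p)[...,2].astype(np.float32)
    np.savez(f'{n}.npz',px=px,**{k:p[k] for k in ['z_map','fx','fy','cx','cy','k1','R','t']})
    for k,(c,z,h) in spots.items():
        g=np.linspace(-h,h,260)
        mr=np.zeros((260,260),np.float32);mc=mr.copy()
        for i in range(260):
            for j in range(260):
                mr[i,j],mc[i,j]=proj(p,(c[0]-g[i],c[1]-g[j],z))
        w=cv2.remap(px,mc,mr,cv2.INTER_CUBIC); w=np.clip((w-w.min())/(w.max()-w.min())*255,0,255).astype(np.uint8)
        cv2.drawMarker(w,(130,130),(0,0,255),cv2.MARKER_CROSS,8,1)
        if k=='spin': cv2.circle(w,(130,130),int(12*130/35),(0,255,0),1)
        if k=='hub': cv2.circle(w,(130,130),int(25*130/45),(0,255,0),1)
        tiles.append(w)
    c=spots['spin'][0]
    for r in (.0085,.0115,.015):
        hs=[];gs=[]
        for a in range(0,360,15):
            b=np.radians(a); q=proj(p,(c[0]+r*np.cos(b),c[1]+r*np.sin(b),.08 if r<.012 else .065))
            hs.append(H[int(round(q[0])),int(round(q[1]))]*1000); gs.append(px[int(round(q[0])),int(round(q[1]))].mean())
        print(n,r,'\n h',np.round(hs).astype(int),'\n g',np.round(gs).astype(int))
cv2.imwrite('pics/rect.png',np.vstack([np.hstack(tiles[:3]),np.hstack(tiles[3:])]))
E
python3 m2.py
```

```text
top 0.0085 
 h [81 81 83 80 80 80 80 71 71 55 61 79 81 81 81 80 82 80 80 80 80 80 80 81] 
 g [141 142 139 140 140 139 122 113 113  98 113 127 134 134 141 130 137 124 124 136 133 133 136 141]
top 0.0115 
 h [81 82 66 79 81 65 67 66 62 50 50 49 77 75 80 80 79 65 65 65 81 82 67 82] 
 g [129 122 110 131 128 109 103  91  90  83  83  91 111 104 112 112 109  96  98  96 114 123 101 119]
top 0.015 
 h [81 82 66 81 65 65 66 66 56 47 48 67 65 65 65 65 66 64 65 68 64 66 67 82] 
 g [129 122 110 114 105  87  78  73  68  63  68  70  73  76  82  78  82  81  81  81  91 101 101 119]
scene 0.0085 
 h [79 79 79 79 79 79 80 78 79 78 79 79 80 78 67 67 70 68 68 70 70 71 71 80] 
 g [125 125 134 134 134 134 133 127 125 117 129 137 139 108 104 104  62  91  91  69  81  82  82 135]
scene 0.0115 
 h [69 79 79 79 79 79 78 78 79 78 79 80 75 64 67 67 71 70 71 71 70 71 70 69] 
 g [ 66  89 134 109 133 133 129 127 125 117 129 139 113  69  61  61  50  62  55  55  69  82  80  66]
scene 0.015 
 h [78 77 63 65 66 66 64 66 58 57 64 64 63 65 65 64 65 64 75 80 79 80 78 78] 
 g [121  74  64  66  70  70  73  95  90  79  62  74  64  73  74  78  76  84 113 139 137 131 127 129]
```

View pics/rect.png

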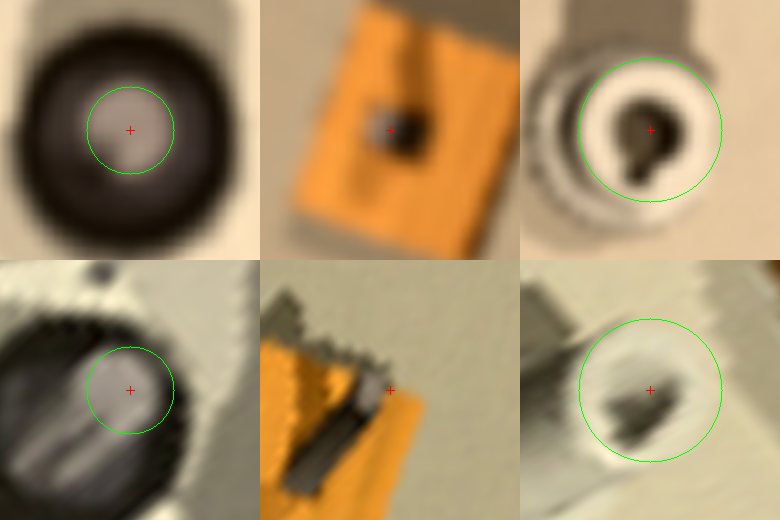

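Emit:
jog_arm(
  increments=[0, 0, 0, 5.9, 0, 0, 0, 5.9, 0, 0, 0, 5.9, 0, 0, 0, 5.9, 0, 0, 0, 5.9, 0, 0, 0, 5.9, 0, 0, 0, 5.9, 0, 0, 0, 5.6, -0.4, -2.6, 0, 0, -0.4, -2.6, 0, 0, -0.4, -2.6, 0, 0, -0.4, -2.6, 0, 0, -0.4, -2.6, 0, 0, -0.4, -2.6, 0, 0, -0.4, -2.6, 0, 0, -0.4, -2.6, 0, 0, -0.4, -2.6, 0, 0, -0.4, -2.6, 0, 0, -0.4, -2.6, 0, 0, -0.4, -2.6, 0, 0],
  claw=-1,
)

```text
time: 2.97
position: [0.3426, -0.2492, 0.2395]
orientation: [3.141, -0.001, -0.357]
ft_force: [0.2, 0.8, 0.3]
gripper_width: 0.0853
grasp_force: 0.0
```

```bash
cat > go.py <<'E'
import sys
from h import *
# usage: go.py x y z : tool-frame displacement in cm
s=env.get_state(); y=s['orientation'][2]; d=(np.array([float(a) for a in sys.argv[1:4]])-s['position'])*100
print('t',round(s['time'],2),'pos',s['position'].round(4),'ori',s['orientation'].round(4),'F',s['ft_force'].round(1),'w',round(s['gripper_width'],4),'g',round(s['grasp_force'],1))
print('tool cm', round(d[0]*np.cos(y)+d[1]*np.sin(y),2), round(d[0]*np.sin(y)-d[1]*np.cos(y),2), round(-d[2],2))
E
python3 go.py .45 .2985 .12
```

```text
t 2.97 pos [ 0.3426 -0.2492  0.2395] ori [ 3.1414e+00 -6.0000e-04 -3.5690e-01] F [0.2 0.8 0.3] w 0.0853 g 0.0
tool cm -9.07 -55.07 11.95
```

Emit:
jog_arm(
  increments=[-0.45, -2.75, 0, 0, -0.45, -2.75, 0, 0, -0.45, -2.75, 0, 0, -0.45, -2.75, 0, 0, -0.45, -2.75, 0, 0, -0.45, -2.75, 0, 0, -0.45, -2.75, 0, 0, -0.45, -2.75, 0, 0, -0.45, -2.75, 0, 0, -0.45, -2.75, 0, 0, -0.45, -2.75, 0.8, 0, -0.45, -2.75, 0.8, 0, -0.45, -2.75, 0.8, 0, -0.45, -2.75, 0.8, 0, -0.45, -2.75, 0.8, 0, -0.45, -2.75, 0.8, 0, -0.45, -2.75, 0.8, 0, -0.45, -2.75, 0.8, 0, -0.45, -2.75, 0.8, 0, -0.45, -2.75, 0.8, 0],
)

```text
time: 4.63
position: [0.4507, 0.2973, 0.1587]
orientation: [3.141, -0.0, -0.358]
ft_force: [-0.2, 0.1, -0.6]
gripper_width: 0.0851
grasp_force: 0.0
```

Emit:
jog_arm(
  increments=[0, 0, 0, 0, 0, 0, 0, 0],
)

```text
time: 4.8
position: [0.4493, 0.2986, 0.1587]
orientation: [3.141, 0.001, -0.353]
ft_force: [-0.0, -1.0, -0.4]
gripper_width: 0.0853
grasp_force: 0.0
```

```bash
python3 go.py .45 .2985 .08
```

```text
t 4.8 pos [0.4493 0.2986 0.1587] ori [ 3.1412e+00  6.0000e-04 -3.5270e-01] F [-0.  -1.  -0.4] w 0.0853 g 0.0
tool cm 0.07 -0.02 7.87
```

Emit:
jog_arm(
  increments=[0, 0, 1.5, 0, 0, 0, 1.5, 0, 0, 0, 1.5, 0, 0, 0, 1.5, 0, 0, 0, 1.5, 0, 0, 0, 1.5, 0, 0, 0, 1, 0, 0, 0, 0.8, 0, 0, 0, 0, 0],
)

```text
time: 5.55
position: [0.4499, 0.2951, 0.0502]
orientation: [3.14, 0.001, -0.358]
ft_force: [-0.2, 0.0, 0.4]
gripper_width: 0.0854
grasp_force: 0.0
```

```bash
cat > look.py <<'E'
import sys
from h import *
# look.py out x y z half [pix]  : rectified tiles of both cameras at height z (up=+x,left=+y)
o=sys.argv[1]; x,y,z,h=map(float,sys.argv[2:6]); N=390; T=[]
for n in ['top','scene']:
    p=vision.capture(n); px=np.mean([p['pixels'].astype(np.float32)]+[vision.capture(n)['pixels'] for _ in range(2)],0)
    g=np.linspace(-h,h,N); mr=np.zeros((N,N),np.float32);mc=mr.copy()
    for i in range(N):
        for j in range(N): mr[i,j],mc[i,j]=proj(p,(x-g[i],y-g[j],z))
    w=cv2.remap(px,mc,mr,cv2.INTER_CUBIC); w=np.clip((w-w.min())/(w.max()-w.min())*255,0,255).astype(np.uint8)
    cv2.drawMarker(w,(N//2,N//2),(0,0,255),cv2.MARKER_CROSS,8,1); T.append(w)
cv2.imwrite(f'pics/{o}.png',np.hstack(T)); print('px/mm',N/2/h/1000)
E
python3 go.py .45 .2985 .048; python3 look.py k1 .45 .2985 .052 .06
```

```text
t 5.55 pos [0.4499 0.2951 0.0502] ori [ 3.1398e+00  9.0000e-04 -3.5780e-01] F [-0.2  0.   0.4] w 0.0854 g 0.0
tool cm -0.11 -0.32 0.22
px/mm 3.25
```

View pics/k1.png

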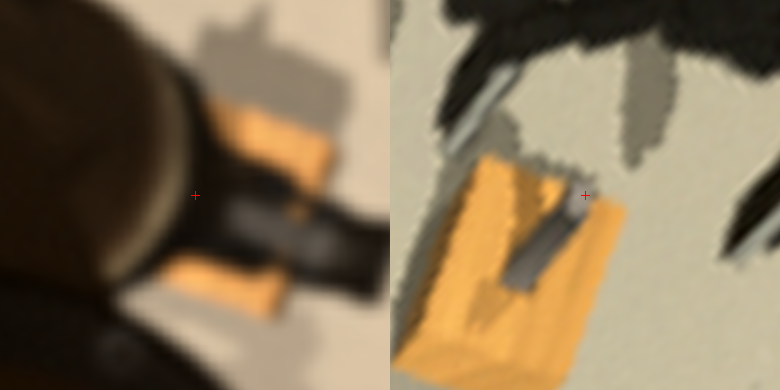

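Emit:
jog_arm(
  increments=[0, -0.3, 0.2, 0, 0, 0, 0, 0, 0, 0, 0, 0],
)

```text
time: 6.1
position: [0.4514, 0.2995, 0.0494]
orientation: [-3.141, -0.0, -0.357]
ft_force: [0.7, -0.4, -0.9]
gripper_width: 0.0856
grasp_force: 0.0
```

Emit:
jog_arm(
  increments=[0, 0, 0, 0, 0, 0, 0, 0, 0, 0, 0, 0, 0, 0, 0, 0, 0, 0, 0, 0, 0, 0, 0, 0, 0, 0, 0, 0, 0, 0, 0, 0],
  claw=1,
)

```text
time: 6.77
position: [0.4514, 0.2992, 0.0494]
orientation: [-3.141, -0.0, -0.357]
ft_force: [0.2, -0.1, 1.4]
gripper_width: 0.0054
grasp_force: 58.7
```

```bash
python3 go.py .45 .2985 .148
```

```text
t 6.77 pos [0.4514 0.2992 0.0494] ori [-3.1414e+00 -2.0000e-04 -3.5690e-01] F [ 0.2 -0.1  1.4] w 0.0054 g 58.7
tool cm -0.11 0.12 -9.86
```

Emit:
jog_arm(
  increments=[0, 0, -0.3, 0, 0, 0, -0.6, 0, 0, 0, -1.2, 0, 0, 0, -2, 0, 0, 0, -2, 0, 0, 0, -2, 0, 0, 0, -2, 0, 0, 0, 0, 0],
)

```text
time: 7.43
position: [0.4529, 0.3005, 0.1545]
orientation: [-3.136, -0.003, -0.357]
ft_force: [0.2, 0.8, 0.0]
gripper_width: 0.0054
grasp_force: 58.7
```

```bash
python3 go.py .45 .2985 .148
python3 - <<'E'
from h import *
p=vision.capture('scene'); px=p['pixels']
s=env.get_state(); r,c=proj(p,s['position']); print(r,c)
for k in vision.spot_point(p,'key_center'): print(k)
r,c=int(r)+15,int(c)
cv2.imwrite('pics/k2.png',cv2.resize(px[r-60:r+60,c-60:c+60],(600,600),interpolation=cv2.INTER_CUBIC))
E
```

```text
t 7.43 pos [0.4529 0.3005 0.1545] ori [-3.1365 -0.0032 -0.3569] F [0.2 0.8 0. ] w 0.0054 g 58.7
tool cm -0.2 0.29 0.65
233.95664519598097 190.87351354359558
{'point': [180.5, 235.9], 'p': 0.68}
{'point': [241.7, 190.8], 'p': 0.39}
```

View pics/k2.png

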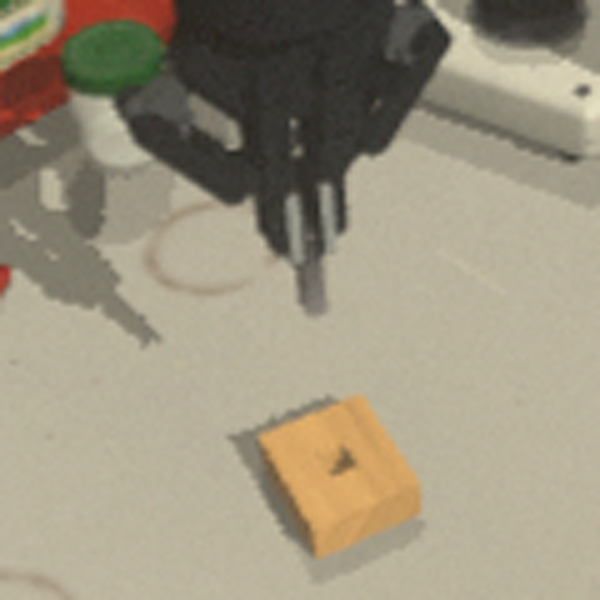

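Run:
```python
from h import *
np.set_printoptions(linewidth=220)
def load(n): 
    d=dict(np.load(n+'.npz')); return d
A=np.arange(60,216,6)
print('ang',A)
for n,c in (('scene',(.5808,.0237)),('top',(.5803,.0213))):
    p=load(n); g=p['px'].mean(2); H=cloud(p)[...,2].astype(np.float32); 
    P=cloud(p); 
    for z,r in ([(.079,.0115),(.076,.012),(.072,.012),(.069,.012)] if n=='scene' else [(.08,.008),(.08,.0095),(.08,.011),(.065,.0135),(.065,.0155),(.065,.017)]):
        q=np.array([proj(p,(c[0]+r*np.cos(a),c[1]+r*np.sin(a),z)) for a in np.radians(A)],np.float32)
        v=cv2.remap(g.astype(np.float32),q[:,1].copy(),q[:,0].copy(),cv2.INTER_LINEAR).ravel()
        hh=cv2.remap(H,q[:,1].copy(),q[:,0].copy(),cv2.INTER_LINEAR).ravel()*1000
        rad=cv2.remap(np.hypot(P[...,0]-c[0],P[...,1]-c[1]).astype(np.float32),q[:,1].copy(),q[:,0].copy(),cv2.INTER_LINEAR).ravel()*1000
        print(n,z,r,'\n   ',v.round().astype(int),'\n  h',hh.round().astype(int))
        if n=='scene': print('  r',rad.round().astype(int))
```

```text
ang [ 60  66  72  78  84  90  96 102 108 114 120 126 132 138 144 150 156 162 168 174 180 186 192 198 204 210]
scene 0.079 0.0115 
    [ 94  98  99 101 103 105 105 109 112 112 113 115 117 109  98  97 106 115 122 129 134 132 125 119 114 109] 
  h [75 77 78 78 78 78 78 78 78 76 74 74 75 75 75 76 78 79 79 79 79 79 78 78 78 78]
  r [14 12 11 11 10 10 10 10 10  8  5  5  6  6  6  8 10 12 12 12 12 11 11 11 11 11]
scene 0.076 0.012 
    [ 77  77  76  78  81  85  90  95 100 105 110 111 112 104  94  94 101 108 114 119 119 114 112 111 109 108] 
  h [72 74 77 76 76 76 76 76 76 74 72 71 71 71 72 74 75 77 76 76 76 75 75 74 74 73]
  r [15 13 13 12 12 12 12 12 12  9  7  6  5  6  7  9 11 13 12 12 12 12 12 12 12 13]
scene 0.072 0.012 
    [ 70  72  75  77  80  83  88  95 100 105 110 104  97  90  84  88  99 108 114 120 118 113 109 106 103 100] 
  h [70 71 72 72 72 73 72 72 71 69 67 67 67 67 67 69 71 72 71 71 71 71 71 71 71 71]
  r [14 13 12 12 12 13 12 12 11  8  5  5  5  6  6  8 10 12 12 11 11 11 12 12 12 13]
scene 0.069 0.012 
    [ 71  72  74  76  79  81  86  93 100 105 111 104  96  90  84  87  97 105
[... 722 characters left out ...]
 118 119 122 122 122 122 121] 
  h [80 77 74 73 72 72 73 73 74 72 69 62 57 53 51 50 50 55 67 79 79 79 79 79 79 80]
top 0.065 0.0135 
    [110 107 103  98  93  88  84  80  76  72  68  66  64  64  67  69  72  74  77  79  80  82  82  83  83  85] 
  h [68 65 66 66 67 66 66 65 63 59 54 50 49 48 48 48 55 64 66 66 65 65 65 66 66 66]
top 0.065 0.0155 
    [96 92 89 86 83 80 76 73 71 67 65 63 63 63 64 66 68 70 71 72 73 74 75 77 78 79] 
  h [66 66 65 66 66 66 66 66 65 63 56 49 47 47 48 53 61 66 66 65 64 63 64 66 66 66]
top 0.065 0.017 
    [86 85 84 82 81 78 75 72 69 66 64 63 63 64 64 66 67 68 68 69 70 71 72 73 75 75] 
  h [66 66 66 66 66 66 66 66 66 65 59 54 50 50 50 55 65 66 67 65 65 65 64 65 66 65]
```

Emit:
jog_arm(
  increments=[0, 0, 0, 6, 0, 0, 0, 6, 0, 0, 0, 6, 0, 0, 0, 6, 1.0, 0.4, 0, 0, 2.0, 0.8, 0, 0, 2.0, 0.8, 0, 0, 2.0, 0.8, 0, 0, 2.0, 0.8, 0, 0, 2.0, 0.8, 0, 0, 2.0, 0.8, 0, 0, 2.0, 0.8, 0, 0, 2.0, 0.8, 0, 0, 2.0, 0.8, 0, 0, 2.0, 0.8, 0, 0, 2.0, 0.8, 0, 0, 2.0, 0.8, 0, 0, 2.0, 0.8, 0, 0, 0.5, 0.1, 0, 0, 0, 0, 0, 0],
)

```text
time: 9.2
position: [0.5826, 0.0303, 0.1485]
orientation: [3.137, 0.001, -0.734]
ft_force: [-0.8, 0.1, -0.6]
gripper_width: 0.0055
grasp_force: 58.7
```

Emit:
jog_arm(
  increments=[0, 0, 0, 0, 0, 0, 0, 0, 0, 0, 0, 0],
)

```text
time: 9.45
position: [0.582, 0.0349, 0.149]
orientation: [3.138, 0.002, -0.73]
ft_force: [-0.1, 1.8, -0.4]
gripper_width: 0.0053
grasp_force: 58.7
```

```bash
python3 go.py .573 .0302 .14
```

```text
t 9.45 pos [0.582  0.0349 0.149 ] ori [ 3.1379e+00  1.9000e-03 -7.2970e-01] F [-0.1  1.8 -0.4] w 0.0053 g 58.7
tool cm -0.35 0.95 0.9
```

Emit:
jog_arm(
  increments=[-0.15, 0.5, 0, 0, -0.2, 0.45, 0, 0, 0, 0, 0, 2.5, 0, 0, 0, 0, 0, 0, 0, 0, 0, 0, 0, 0],
)

```text
time: 9.95
position: [0.5735, 0.0292, 0.1494]
orientation: [3.138, 0.0, -0.774]
ft_force: [1.1, -0.2, -0.4]
gripper_width: 0.0053
grasp_force: 58.7
```

```bash
python3 go.py .573 .0302 .14; python3 look.py s1 .573 .030 .08 .05
```

```text
t 9.95 pos [0.5735 0.0292 0.1494] ori [ 3.1379e+00  5.0000e-04 -7.7380e-01] F [ 1.1 -0.2 -0.4] w 0.0053 g 58.7
tool cm -0.1 -0.04 0.94
px/mm 3.9
```

View pics/s1.png

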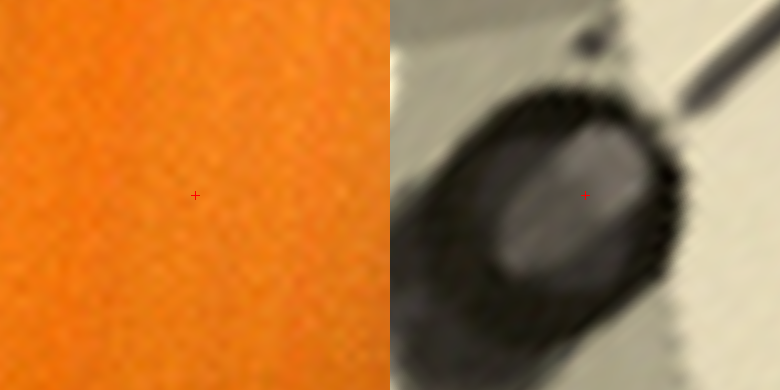

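Emit:
jog_arm(
  increments=[-0.12, -0.18, 0, 0, 0, 0, 0.8, 0, 0, 0, 0.8, 0, 0, 0, 0.6, 0, 0, 0, 0, 0, 0, 0, 0, 0],
)

```text
time: 10.75
position: [0.5735, 0.0308, 0.1266]
orientation: [3.137, 0.001, -0.776]
ft_force: [1.0, 0.2, -0.1]
gripper_width: 0.0055
grasp_force: 58.7
```

```bash
python3 go.py .574 .0306 .0914
```

```text
t 10.75 pos [0.5735 0.0308 0.1266] ori [ 3.1365e+00  1.3000e-03 -7.7560e-01] F [ 1.   0.2 -0.1] w 0.0055 g 58.7
tool cm 0.06 -0.02 3.52
```

Emit:
jog_arm(
  increments=[0, 0, 0.1, 0, 0, 0, 0.1, 0, 0, 0, 0.1, 0, 0, 0, 0.1, 0, 0, 0, 0, 0],
)

```text
time: 11.17
position: [0.5739, 0.031, 0.1233]
orientation: [3.138, 0.001, -0.775]
ft_force: [-0.2, 0.2, 0.3]
gripper_width: 0.0056
grasp_force: 58.7
```

Emit:
jog_arm(
  increments=[0, 0, 0.1, 0, 0, 0, 0.1, 0, 0, 0, 0, 0],
)

```text
time: 11.42
position: [0.5738, 0.031, 0.1212]
orientation: [3.138, 0.001, -0.775]
ft_force: [0.1, -0.6, -0.5]
gripper_width: 0.0056
grasp_force: 58.7
```

Emit:
jog_arm(
  increments=[0, 0, 0.1, 0, 0, 0, 0.1, 0, 0, 0, 0.1, 0, 0, 0, 0.1, 0, 0, 0, 0, 0],
)

```text
time: 11.83
position: [0.5738, 0.031, 0.1171]
orientation: [3.138, 0.001, -0.775]
ft_force: [-0.0, 0.3, -0.3]
gripper_width: 0.0056
grasp_force: 58.7
```

Emit:
jog_arm(
  increments=[0, 0, 0.1, 0, 0, 0, 0.1, 0, 0, 0, 0.1, 0, 0, 0, 0.1, 0, 0, 0, 0, 0],
)

```text
time: 12.25
position: [0.5738, 0.031, 0.1131]
orientation: [3.138, 0.001, -0.775]
ft_force: [0.0, -0.4, -0.6]
gripper_width: 0.0055
grasp_force: 58.7
```

Emit:
jog_arm(
  increments=[0, 0, 0.1, 0, 0, 0, 0.1, 0, 0, 0, 0.1, 0, 0, 0, 0.1, 0, 0, 0, 0, 0],
)

```text
time: 12.67
position: [0.5737, 0.031, 0.1091]
orientation: [3.138, 0.001, -0.775]
ft_force: [-0.2, 0.0, 0.1]
gripper_width: 0.0051
grasp_force: 58.7
```

Emit:
jog_arm(
  increments=[0, 0, 0.1, 0, 0, 0, 0.1, 0, 0, 0, 0, 0],
)

```text
time: 12.92
position: [0.5738, 0.031, 0.1071]
orientation: [3.138, 0.001, -0.775]
ft_force: [-0.3, -0.4, -0.5]
gripper_width: 0.0055
grasp_force: 58.7
```

Emit:
jog_arm(
  increments=[0, 0, 0.1, 0, 0, 0, 0.1, 0, 0, 0, 0, 0],
)

```text
time: 13.17
position: [0.5738, 0.031, 0.1051]
orientation: [3.138, 0.001, -0.775]
ft_force: [1.0, 0.4, 0.5]
gripper_width: 0.0053
grasp_force: 58.7
```

Emit:
jog_arm(
  increments=[0, 0, 0.1, 0, 0, 0, 0.1, 0, 0, 0, 0.1, 0, 0, 0, 0.1, 0, 0, 0, 0, 0],
)

```text
time: 13.58
position: [0.5737, 0.031, 0.1011]
orientation: [3.138, 0.001, -0.775]
ft_force: [0.8, 0.3, 0.2]
gripper_width: 0.0053
grasp_force: 58.7
```

Emit:
jog_arm(
  increments=[0, 0, 0.1, 0, 0, 0, 0.1, 0, 0, 0, 0.1, 0, 0, 0, 0.1, 0, 0, 0, 0, 0],
)

```text
time: 14.0
position: [0.5737, 0.0309, 0.0971]
orientation: [3.138, 0.001, -0.775]
ft_force: [0.1, 0.3, -0.4]
gripper_width: 0.0056
grasp_force: 58.7
```

Emit:
jog_arm(
  increments=[0, 0, 0.1, 0, 0, 0, 0.1, 0, 0, 0, 0.1, 0, 0, 0, 0, 0],
)

```text
time: 14.33
position: [0.5737, 0.0309, 0.0941]
orientation: [3.138, 0.001, -0.775]
ft_force: [0.1, -0.3, -0.5]
gripper_width: 0.0053
grasp_force: 58.7
```

Emit:
jog_arm(
  increments=[0, 0, 0.1, 0, 0, 0, 0.08, 0, 0, 0, 0, 0],
)

```text
time: 14.58
position: [0.5738, 0.0309, 0.0924]
orientation: [3.138, 0.001, -0.775]
ft_force: [-0.9, -0.3, 0.6]
gripper_width: 0.0055
grasp_force: 58.7
```

Emit:
jog_arm(
  increments=[0, 0, 0.05, 0, 0, 0, 0, 0],
)

```text
time: 14.75
position: [0.5738, 0.0309, 0.092]
orientation: [3.138, 0.001, -0.775]
ft_force: [-0.1, -0.4, -0.4]
gripper_width: 0.0055
grasp_force: 58.7
```

Emit:
jog_arm(
  increments=[0, 0, 0.05, 0, 0, 0, 0, 0],
)

```text
time: 14.92
position: [0.5739, 0.0309, 0.0915]
orientation: [3.138, 0.0, -0.775]
ft_force: [-0.6, 0.0, 0.1]
gripper_width: 0.0054
grasp_force: 58.7
```

Emit:
jog_arm(
  increments=[0, 0, 0.04, 0, 0, 0, 0, 0],
)

```text
time: 15.08
position: [0.5741, 0.0309, 0.0914]
orientation: [3.138, 0.0, -0.775]
ft_force: [-0.7, -0.3, 3.4]
gripper_width: 0.0056
grasp_force: 59.1
```

Emit:
jog_arm(
  increments=[0, 0, 0.04, 0, 0, 0, 0, 0],
)

```text
time: 15.25
position: [0.5743, 0.0309, 0.0913]
orientation: [3.139, -0.0, -0.776]
ft_force: [-0.4, 0.2, 6.3]
gripper_width: 0.0057
grasp_force: 59.5
```

Emit:
jog_arm(
  increments=[0, 0, 0, 0, 0, 0, 0, 0, 0, 0, 0, 0, 0, 0, 0, 0, 0, 0, 0, 0, 0, 0, -1, 0, 0, 0, -2, 0, 0, 0, -2, 0, 0, 0, -2, 0, 0, 0, -2, 0, 0, 0, -2, 0],
  claw=-1,
)

```text
time: 16.17
position: [0.5741, 0.031, 0.2025]
orientation: [3.138, 0.0, -0.776]
ft_force: [-0.0, 0.1, 0.5]
gripper_width: 0.0854
grasp_force: 0.0
```

```bash
python3 go.py .4597 -.2515 .17
```

```text
t 16.17 pos [0.5741 0.031  0.2025] ori [ 3.1381e+00  2.0000e-04 -7.7580e-01] F [-0.   0.1  0.5] w 0.0854 g 0.0
tool cm 11.62 28.18 3.25
```

Run:
```python
from h import *
np.set_printoptions(linewidth=220,precision=4,suppress=True)
print(env.get_state()['qpos'])
A=np.arange(120,211,5)
print('ang',A)
for n in ('top','scene'):
    p=dict(np.load(n+'.npz')); g=p['px'].mean(2).astype(np.float32); P=cloud(p)
    m=(np.hypot(P[...,0]-.4595,P[...,1]+.2515)<.04)&(P[...,2]>.031)&(P[...,2]<.041)
    (c,rad)=cv2.minEnclosingCircle((P[m][:,:2]*1000).astype(np.float32)); R=cv2.minAreaRect((P[m][:,:2]*1000).astype(np.float32))
    print(n,m.sum(),c,rad,R)
    c=np.array(R[0])/1000
    H=P[...,2].astype(np.float32)
    for r in (.014,.0155,.017,.0185):
        q=np.array([proj(p,(c[0]+r*np.cos(a),c[1]+r*np.sin(a),.036)) for a in np.radians(A)],np.float32)
        f=lambda im: cv2.remap(im,q[:,1].copy(),q[:,0].copy(),cv2.INTER_LINEAR).ravel()
        print(r,f(g).round().astype(int),'\n     h',(f(H)*1000).round().astype(int))
```

```text
[-0.5375  0.417   0.5424  1.7764 -0.2454  1.0189 -2.2492]
ang [120 125 130 135 140 145 150 155 160 165 170 175 180 185 190 195 200 205 210]
top 181 (458.5931091308594, -252.01083374023438) 24.960453033447266 ((458.5069274902344, -251.85186767578125), (49.03915786743164, 47.98411178588867), 23.476354598999023)
0.014 [157 155 154 150 140 128 116 103  91  88  85  93 104 117 130 144 151 156 155] 
     h [37 37 37 30 17  4  0  0  1  4  7 13 19 25 30 37 37 38 36]
0.0155 [169 167 165 160 152 138 123 110  96  90  89  97 113 129 146 158 163 169 169] 
     h [38 38 38 37 30 15  1  3  6 11 16 23 30 33 35 37 37 37 37]
0.017 [173 174 172 167 161 148 132 117 106 102 105 113 128 141 157 167 174 176 175] 
     h [37 39 37 36 37 26 10  4 10 14 19 24 31 34 36 37 36 37 38]
0.0185 [176 175 174 172 165 157 143 132 124 120 122 129 141 154 166 172 178 178 179] 
     h [37 37 36 35 37 37 23 17 18 14 20 26 32 35 37 37 36 38 39]
scene 106 (459.0576477050781, -248.05215454101562) 26.133787155151367 ((457.65679931640625, -248.90225219726562), (49.947532653808594, 48.764854431152344), 86.69036865234375)
0.014 [149 150 151 146 141 133 120 108 104 100  97  94 102 110 119 128 137 144 146] 
     h [30 30 31 30 30 28 25 23 25 28 32 34 34 34 35 35 35 36 36]
0.0155 [164 165 163 159 153 137 121 114 113 109 109 110 112 123 134 142 149 154 157] 
     h [34 34 34 34 34 29 24 24 27 31 33 34 35 35 35 35 36 36 36]
0.017 [166 167 166 162 155 140 124 123 122 121 122 124 128 136 146 154 159 163 165] 
     h [35 35 35 35 34 28 23 25 29 32 34 35 35 35 35 35 35 35 35]
0.0185 [166 167 167 165 158 146 141 138 135 132 133 140 147 153 160 163 165 166 167] 
     h [35 35 35 35 33 28 28 29 31 33 35 35 35 35 35 35 35 36 36]
```

Emit:
jog_arm(
  increments=[0, 0, 0, -6, 0, 0, 0, -6, 0, 0, 0, -6, 0, 0, 0, -6, 0, 0, 0, -6, 0, 0, 0, -6, 0, 0, 0, -6, 0, 0, 0, -3, -0.8, 2, 0, 0, -0.8, 2, 0, 0, -0.8, 2, 0, 0, -0.8, 2, 0, 0, -0.8, 2, 0, 0, -0.8, 2, 0, 0, -0.8, 2, 0, 0, -0.8, 2, 0, 0, -0.8, 2, 0, 0, -0.8, 2, 0, 0, -0.8, 2, 0, 0, -0.8, 2, 0, 0],
)

```text
time: 17.83
position: [0.48, -0.2109, 0.2024]
orientation: [3.139, 0.002, 0.01]
ft_force: [0.3, -0.5, 0.5]
gripper_width: 0.0852
grasp_force: 0.0
```

Emit:
jog_arm(
  increments=[-0.8, 2, 0, 0, -0.8, 2, 0, 0, 0, 0, 0, 0, 0, 0, 0, 0, 0, 0, 0, 0],
)

```text
time: 18.25
position: [0.4652, -0.2494, 0.2021]
orientation: [3.14, 0.003, 0.01]
ft_force: [0.2, 0.3, -0.2]
gripper_width: 0.0854
grasp_force: 0.0
```

```bash
python3 go.py .4582 -.2505 .022
```

```text
t 18.25 pos [ 0.4652 -0.2494  0.2021] ori [3.1397e+00 2.6000e-03 1.0000e-02] F [ 0.2  0.3 -0.2] w 0.0854 g 0.0
tool cm -0.7 0.1 18.01
```

Emit:
jog_arm(
  increments=[-0.4, 0.1, 1, 0, -0.3, 0, 2, 0, 0, 0, 2, 0, 0, 0, 2, 0, 0, 0, 2, 0, 0, 0, 2, 0, 0, 0, 2, 0, 0, 0, 1, 0, 0, 0, 0, 0, 0, 0, 0, 0],
)

```text
time: 19.08
position: [0.4578, -0.2507, 0.0619]
orientation: [3.14, 0.004, 0.011]
ft_force: [0.1, -0.3, 0.7]
gripper_width: 0.0853
grasp_force: 0.0
```

```bash
python3 go.py .4582 -.2505 .022
```

```text
t 19.08 pos [ 0.4578 -0.2507  0.0619] ori [3.1397 0.0036 0.0108] F [ 0.1 -0.3  0.7] w 0.0853 g 0.0
tool cm 0.04 -0.02 3.99
```

Emit:
jog_arm(
  increments=[0, 0, 1, 0, 0, 0, 1, 0, 0, 0, 1, 0, 0, 0, 0.9, 0, 0, 0, 0, 0, 0, 0, 0, 0],
)

```text
time: 19.58
position: [0.4569, -0.2513, 0.0221]
orientation: [3.14, 0.004, 0.01]
ft_force: [-0.2, -0.5, -0.7]
gripper_width: 0.0854
grasp_force: 0.0
```

Emit:
jog_arm(
  increments=[0, 0, 0, 0, 0, 0, 0, 0, 0, 0, 0, 0, 0, 0, 0, 0, 0, 0, 0, 0, 0, 0, 0, 0],
  claw=1,
)

```text
time: 20.08
position: [0.4577, -0.2516, 0.0235]
orientation: [3.139, 0.002, 0.01]
ft_force: [-1.6, 0.4, 6.6]
gripper_width: 0.0481
grasp_force: 61.2
```

Emit:
jog_arm(
  increments=[0, 0, -0.5, 0, 0, 0, -1, 0, 0, 0, -2, 0, 0, 0, -2, 0, 0, 0, -2, 0, 0, 0, -2, 0, 0, 0, -2, 0, 0, 0, -2, 0, 0, 0, -1.5, 0, 0, 0, 0, 6, 0, 0, 0, 6, 0, 0, 0, 6, 0, 0, 0, 6, 0, 0, 0, 6.5, 0, 0, 0, 0],
)

```text
time: 21.33
position: [0.4577, -0.2508, 0.1734]
orientation: [3.138, 0.001, -0.528]
ft_force: [0.2, -0.5, -1.8]
gripper_width: 0.0479
grasp_force: 62.4
```

```bash
python3 go.py .5813 .0228 .1735
```

```text
t 21.33 pos [ 0.4577 -0.2508  0.1734] ori [ 3.1383e+00  1.3000e-03 -5.2760e-01] F [ 0.2 -0.5 -1.8] w 0.0479 g 62.4
tool cm -3.1 -29.86 -0.01
```

Emit:
jog_arm(
  increments=[-0.2, -1, 0, 0, -0.2, -2, 0, 0, -0.2, -2, 0, 0, -0.2, -2, 0, 0, -0.2, -2, 0, 0, -0.2, -2, 0, 0, -0.2, -2, 0, 0, -0.2, -2, 0, 0, -0.2, -2, 0, 0, -0.2, -2, 0, 0, -0.2, -2, 0, 0, -0.2, -2, 0, 0, -0.2, -2, 0, 0, -0.2, -2, 0, 0, -0.2, -2, 0, 0, -0.1, -0.9, 0, 0, 0, 0, 0, 0, 0, 0, 0, 0],
)

```text
time: 22.83
position: [0.5798, 0.0234, 0.1717]
orientation: [3.137, 0.002, -0.52]
ft_force: [-0.1, -1.6, -1.9]
gripper_width: 0.0477
grasp_force: 62.3
```

```bash
python3 go.py .5813 .0228 .135
```

```text
t 22.83 pos [0.5798 0.0234 0.1717] ori [ 3.1375e+00  1.7000e-03 -5.2010e-01] F [-0.1 -1.6 -1.9] w 0.0477 g 62.3
tool cm 0.16 -0.02 3.67
```

Emit:
jog_arm(
  increments=[0.15, 0, 0, 0, 0, 0, 1, 0, 0, 0, 1, 0, 0, 0, 1, 0, 0, 0, 0.6, 0, 0, 0, 0, 0, 0, 0, 0, 0, 0, 0, 0, 0],
)

```text
time: 23.5
position: [0.5816, 0.0225, 0.1358]
orientation: [3.138, 0.001, -0.523]
ft_force: [0.6, -0.3, -1.1]
gripper_width: 0.0481
grasp_force: 62.3
```

```bash
python3 go.py .5813 .0228 .135
python3 - <<'E'
from h import *
p=vision.capture('scene'); r,c=proj(p,(.5808,.0237,.08)); r,c=int(r),int(c)
im=p['pixels'][r-45:r+45,c-45:c+45].copy()
im=cv2.resize(im,(600,600),interpolation=cv2.INTER_CUBIC)
s=600/90
for z,rad,col in ((.065,.024,(0,255,0)),(.112,.035,(0,0,255)),(.148,.025,(255,255,0))):
    for a in np.linspace(0,2*np.pi,120):
        q=proj(p,(.5808+rad*np.cos(a),.0237+rad*np.sin(a),z)); cv2.circle(im,(int((q[1]-c+45.5)*s),int((q[0]-r+45.5)*s)),1,col,-1)
cv2.imwrite('pics/hub1.png',im)
E
```

```text
t 23.5 pos [0.5816 0.0225 0.1358] ori [ 3.138e+00  1.200e-03 -5.226e-01] F [ 0.6 -0.3 -1.1] w 0.0481 g 62.3
tool cm -0.04 -0.01 0.08
```

View pics/hub1.png

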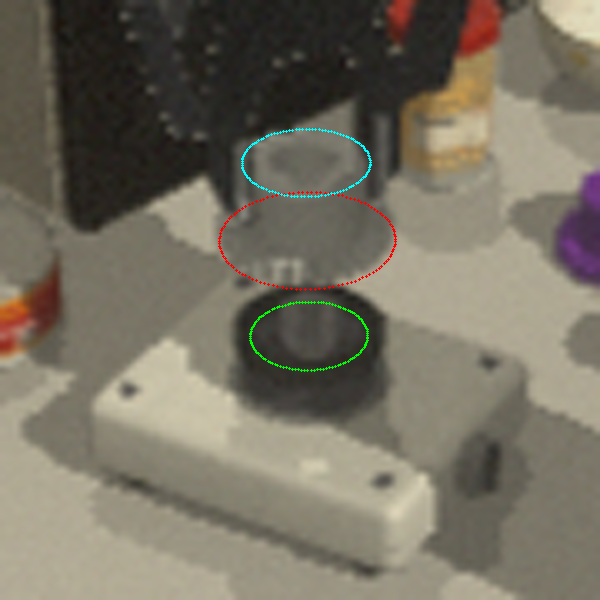

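Emit:
jog_arm(
  increments=[0, 0, 0.2, 0, 0, 0, 0.3, 0, 0, 0, 0.3, 0, 0, 0, 0.3, 0, 0, 0, 0.3, 0, 0, 0, 0.2, 0, 0, 0, 0, 0],
)

```text
time: 24.13
position: [0.581, 0.0227, 0.1192]
orientation: [3.138, 0.002, -0.522]
ft_force: [0.3, -0.9, -1.5]
gripper_width: 0.0482
grasp_force: 62.3
```

Emit:
jog_arm(
  increments=[0, 0, 0.1, 0, 0, 0, 0.1, 0, 0, 0, 0, 0],
)

```text
time: 24.38
position: [0.5813, 0.0226, 0.1176]
orientation: [3.138, 0.001, -0.522]
ft_force: [-0.2, 1.1, -1.5]
gripper_width: 0.048
grasp_force: 62.3
```

Emit:
jog_arm(
  increments=[0, 0, 0.1, 0, 0, 0, 0.1, 0, 0, 0, 0, 0],
)

```text
time: 24.63
position: [0.5812, 0.0227, 0.1156]
orientation: [3.138, 0.002, -0.522]
ft_force: [0.3, -0.4, -2.3]
gripper_width: 0.0477
grasp_force: 62.3
```

Emit:
jog_arm(
  increments=[0, 0, 0.1, 0, 0, 0, 0.1, 0, 0, 0, 0, 0],
)

```text
time: 24.88
position: [0.5812, 0.0227, 0.1135]
orientation: [3.138, 0.002, -0.522]
ft_force: [-0.5, 1.5, -2.6]
gripper_width: 0.0482
grasp_force: 62.3
```

Emit:
jog_arm(
  increments=[0, 0, 0.1, 0, 0, 0, 0.1, 0, 0, 0, 0, 0],
)

```text
time: 25.13
position: [0.5812, 0.0226, 0.1115]
orientation: [3.138, 0.002, -0.522]
ft_force: [0.4, 0.2, -1.6]
gripper_width: 0.0482
grasp_force: 62.3
```

Emit:
jog_arm(
  increments=[0, 0, 0.1, 0, 0, 0, 0.1, 0, 0, 0, 0, 0],
)

```text
time: 25.38
position: [0.5812, 0.0227, 0.1095]
orientation: [3.138, 0.002, -0.522]
ft_force: [0.4, -0.2, -1.9]
gripper_width: 0.048
grasp_force: 62.3
```

Emit:
jog_arm(
  increments=[0, 0, 0.1, 0, 0, 0, 0.1, 0, 0, 0, 0.1, 0, 0, 0, 0, 0],
)

```text
time: 25.72
position: [0.5812, 0.0226, 0.1065]
orientation: [3.138, 0.002, -0.522]
ft_force: [-0.1, 0.2, -1.8]
gripper_width: 0.0481
grasp_force: 62.3
```

Emit:
jog_arm(
  increments=[0, 0, 0.1, 0, 0, 0, 0.1, 0, 0, 0, 0, 0],
)

```text
time: 25.97
position: [0.5812, 0.0227, 0.1045]
orientation: [3.138, 0.002, -0.522]
ft_force: [0.3, -0.1, -2.2]
gripper_width: 0.0479
grasp_force: 62.3
```

Emit:
jog_arm(
  increments=[0, 0, 0.1, 0, 0, 0, 0.1, 0, 0, 0, 0, 0],
)

```text
time: 26.22
position: [0.5812, 0.0226, 0.1025]
orientation: [3.138, 0.002, -0.522]
ft_force: [-0.6, 0.7, -2.1]
gripper_width: 0.048
grasp_force: 62.3
```

Emit:
jog_arm(
  increments=[0, 0, 0.1, 0, 0, 0, 0.1, 0, 0, 0, 0, 0],
)

```text
time: 26.47
position: [0.581, 0.0227, 0.1005]
orientation: [3.138, 0.002, -0.522]
ft_force: [-1.1, -0.2, -2.5]
gripper_width: 0.048
grasp_force: 62.4
```

Emit:
jog_arm(
  increments=[0, 0, 0.1, 0, 0, 0, 0.1, 0, 0, 0, 0, 0],
)

```text
time: 26.72
position: [0.581, 0.0227, 0.0985]
orientation: [3.138, 0.002, -0.522]
ft_force: [-0.6, 0.1, -1.3]
gripper_width: 0.0479
grasp_force: 62.4
```

Emit:
jog_arm(
  increments=[0, 0, 0.1, 0, 0, 0, 0.1, 0, 0, 0, 0, 0],
)

```text
time: 26.97
position: [0.581, 0.0227, 0.0965]
orientation: [3.138, 0.002, -0.522]
ft_force: [-1.5, -0.1, -1.8]
gripper_width: 0.0477
grasp_force: 62.4
```

Emit:
jog_arm(
  increments=[0, 0, 0.1, 0, 0, 0, 0.1, 0, 0, 0, 0, 0],
)

```text
time: 27.22
position: [0.581, 0.0227, 0.0946]
orientation: [3.138, 0.002, -0.522]
ft_force: [-3.0, 0.9, -1.4]
gripper_width: 0.0479
grasp_force: 62.5
```

Emit:
jog_arm(
  increments=[0, 0, 0.1, 0, 0, 0, 0.05, 0, 0, 0, 0, 0],
)

```text
time: 27.47
position: [0.581, 0.0227, 0.0935]
orientation: [3.138, 0.002, -0.522]
ft_force: [-4.6, 0.4, 4.2]
gripper_width: 0.048
grasp_force: 63.1
```

Emit:
jog_arm(
  increments=[0, 0, 0.1, 0, 0, 0, 0.05, 0, 0, 0, 0, 0],
)

```text
time: 27.72
position: [0.5811, 0.0227, 0.092]
orientation: [3.138, 0.002, -0.522]
ft_force: [-5.7, 0.5, 5.1]
gripper_width: 0.0478
grasp_force: 63.2
```

Emit:
jog_arm(
  increments=[-0.05, 0.03, 0, 0, 0, 0, 0.08, 0, 0, 0, 0.05, 0, 0, 0, 0, 0],
)

```text
time: 28.05
position: [0.581, 0.0226, 0.0908]
orientation: [3.139, 0.001, -0.522]
ft_force: [-2.8, 1.0, 5.5]
gripper_width: 0.0483
grasp_force: 63.2
```

Emit:
jog_arm(
  increments=[0, 0, 0.06, 0, 0, 0, 0.06, 0, 0, 0, 0, 0],
)

```text
time: 28.3
position: [0.581, 0.0227, 0.0896]
orientation: [3.139, 0.001, -0.522]
ft_force: [-3.3, 1.4, 5.1]
gripper_width: 0.0481
grasp_force: 63.2
```

Emit:
jog_arm(
  increments=[0, 0, 0.05, 0, 0, 0, 0, 0],
)

```text
time: 28.47
position: [0.581, 0.0227, 0.0891]
orientation: [3.139, 0.001, -0.522]
ft_force: [-3.7, 1.2, 6.0]
gripper_width: 0.0477
grasp_force: 63.2
```

Emit:
jog_arm(
  increments=[0, 0, 0.05, 0, 0, 0, 0, 0],
)

```text
time: 28.63
position: [0.581, 0.0227, 0.0887]
orientation: [3.139, 0.001, -0.522]
ft_force: [-2.3, 1.2, 4.7]
gripper_width: 0.0484
grasp_force: 63.2
```

Emit:
jog_arm(
  increments=[0, 0, 0.05, 0, 0, 0, 0, 0],
)

```text
time: 28.8
position: [0.581, 0.0227, 0.0885]
orientation: [3.139, 0.001, -0.522]
ft_force: [-4.8, 1.2, 10.2]
gripper_width: 0.048
grasp_force: 63.7
```

Emit:
jog_arm(
  increments=[0, 0, 0.04, 0, 0, 0, 0, 0],
)

```text
time: 28.97
position: [0.581, 0.0226, 0.0885]
orientation: [3.139, 0.001, -0.522]
ft_force: [-6.8, 1.3, 14.4]
gripper_width: 0.0479
grasp_force: 64.2
```

Emit:
jog_arm(
  increments=[0, 0, 0, 0, 0, 0, 0, 0, 0, 0, 0, 0, 0, 0, 0, 0, 0, 0, 0, 0, 0, 0, -0.5, 0, 0, 0, -1.5, 0, 0, 0, -2, 0, 0, 0, -2, 0, 0, 0, -2, 0, 0, 0, -2, 0, 0, 0, 0, 0],
  claw=-1,
)

```text
time: 29.97
position: [0.5831, 0.0225, 0.1915]
orientation: [-3.141, -0.003, -0.523]
ft_force: [0.5, -0.4, 1.4]
gripper_width: 0.0855
grasp_force: 0.0
```

Run:
```python
from h import *
p=vision.capture('scene'); P=cloud(p); print(env.get_state()['ft_force'],env.get_state()['position'])
m=(np.hypot(P[...,0]-.5808,P[...,1]-.0237)<.035)&(P[...,2]>.09)&(P[...,2]<.125)&(p['z_map']>0)
Q=P[m]; print(m.sum(),np.percentile(Q[:,2],[5,25,50,75,95]))
T=Q[Q[:,2]>np.percentile(Q[:,2],60)-.003]; print(cv2.minAreaRect((T[:,:2]*1000).astype(np.float32)))
r,c=proj(p,(.5808,.0237,.08)); r,c=int(r),int(c)
cv2.imwrite('pics/end.png',cv2.resize(p['pixels'][r-45:r+45,c-45:c+45],(600,600),interpolation=cv2.INTER_CUBIC))
```

```text
[-0.25833346  0.10435173 -0.77048237] [0.58238647 0.02271739 0.1896601 ]
182 [0.09074774 0.0954528  0.09895756 0.10045727 0.1019093 ]
((581.2162475585938, 26.183650970458984), (48.2602653503418, 48.18498611450195), 40.549171447753906)
```

View pics/end.png

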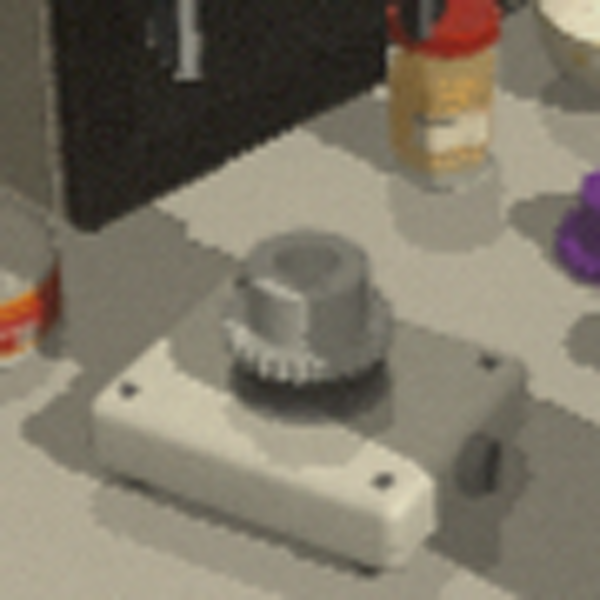

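The hub sits level on the collar, with its boss top centred at about (303, 258). Its top reads about 101 mm, the fully-home height, and the gripper is clear.

```bash
python3 -c "
from workcell import env
print(env.hand_in())"
```

```text
the job is handed in; nothing more can be done
None
```

The key is seated in the spindle slot and the hub is fully home over it (top about 101 mm, gripper clear); I handed the job in at about 30 s, and the hand-in call returned no verdict.

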